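# Seat a tube carrier on a laboratory block mixer and clamp it

### The arm

A 6-joint arm with a two-finger parallel gripper is mounted at the origin on the work surface. World frame = base frame: x ahead of the robot, y to its left, z up, the work surface at z = 0. Lengths are in m, angles in rad, forces in N, time in s.
With the tool pointing down it reaches from about 0.35 to 0.975 m from the base axis. Payload 4.9 kg.
Tool frame: the origin (TCP) lies on the centre line of the jaws, within the pads' length; the fingertips stand 19 mm ahead of it and the grasp point (between the pads) is the TCP; z points along the fingers, y is the line along which they close (so a half turn about z gives the same grasp; the last joint's range is limited). The gripper opens to 85 mm and grips with 20 to 120 N. Pads are 22 mm wide; open, the fingers measure 114 mm over their backs; the gripper's body (76 mm by 85 mm) begins 54 mm behind the grasp point. The pads swing forward as they close: fully open they stand 13 mm farther back than shut.
Start: joints at [1.163, 0.053, 1.613, -0, 1.476, -0.119], TCP at [0.178, 0.599, 0.25] pointing down, gripper open.
Joint ranges: [-3.01, 3.01], [-1.01, 2.22], [0.06, 2.58], [-1.02, 4.17], [0.09, 2.62], [-3.14, 3.14]. Speed limits (rad/s): [2.57, 2.57, 3.14, 3.14, 3.14, 3.14].

### API

Orientations are given as a unit quaternion [w, x, y, z].
In Python, from plant import state, grab_frame, ticket, spotter gives the robot as it stands.
- The arm moves only by the tool apply_moves, never from a script. Its argument "series" is a list of rows, each an object of numbers: "jaw": the closure, from 0 (fully open) to 1 (shut); "dx", "dy", "dz": the shift along the tool's x, y, z in mm; "turn": the turn about the tool's z in rad. A call has 1 to 5 rows; each row is the pose to reach, as a shift and turn from the pose commanded when the call began, along the tool's axes at that moment; what a row does not reach only later rows make up. A row lasts 1/12 s, in which the tool goes at most 41.7 mm and 7.16 degrees, less where a joint would pass 70% of its speed; a pose out of reach is approached as far as the arm can. A call with a gripper value outside its range is refused whole. The fingers move at their own pace and stop on an object; the grip force is fixed at half the most. Time passes only in rows, so rows that repeat a pose let the fingers close. It gives the time, the measured TCP pose, the force, the opening and the grip force at its end, in the units of the state.
- state(): the state, without advancing time (a new reading comes with each control period).
- grab_frame(name): name is "scene" or "top" or "wrist"; returns a dict with "pixels" (400x640x3 uint8, red, green, blue), "mtx" (3x3 intrinsics, pixels), "camera_from_world" (4x4, takes a point from world to camera coordinates). Camera axes: x right, y down, z forward; pixel columns grow to the right and rows downward; lengths in m; the calibration is good to about 2 mm. A picture is of the moment at which its call begins. There is no depth.
- ticket.job_done(): hands the job in; it is judged then, once.
Trained networks look in a picture, given as the dict that the camera call returned (one of the last four; its "shot" number tells which), for a name from the list of things; names that differ only in an ending like _2 or _b are one class to them, and where a whole thing is asked for, a point or a joint stands for the part that bears it (a point fixed in the world has none). Each returns a list of dicts, best first, with "conf" (0 to 1); they miss things now and then, are a little off and sometimes report something else, mostly with a low value. They report only what shows in the picture. A call takes as long as a camera call. They do not tell look-alikes from the thing itself.
- spotter.outline_of(picture, target): "region" (400x640 bool, what is visible of it) and "extent" ([left, top, right, bottom] in pixels, round what is visible of it).
The state is a dict: "time": time; "joint_pos": joint angles; "joint_vel": joint speeds; "joint_efforts": joint torques, N m; "tool_pos": TCP position; "tool_rot": TCP orientation; "contact_force": force on the tool from outside, world axes, zero at the start; "ft_torque": the same for the moment, N m; "gripper_width": opening from 0.0 (shut) to 1.0 (fully open); "grasp_force": force on a finger pad.
Only numpy, scipy, OpenCV 4.12 (cv2) and the standard library are available. Lean on these libraries where they do the work, as an engineer would, in place of code of your own. Each camera call takes 0.05 s, during which the arm holds its last target. There are 200 camera calls.

### The job

Load the tube carrier onto the block mixer: keeping it upright, lift it by its bar handle, turn it so that its round hole goes over the thick pin and its slot over the thin pin, and lower it gently, without dropping it, until its base plate rests flush on the platform. Then swing the clamp by its knob fully home so that its nose lies over the edge of the base plate, and let go. Leave the tube rack, the bottle and the tip box where they are.

Things in the scene. Friction and masses are not known exactly. Their poses are not given: they have to be found in the camera images.
- carrier: tube carrier, loose, about 0.5 kg, standing on the table: aluminium base plate 100 (x) x 190 (y) x 10 mm thick with a hole near each end of its length; on it a black block 60 x 110 mm rising to 32 mm, with twelve clear tube caps rising to 38 mm; above them a steel bar handle. Origin: centre of the plate's underside; z up, y along its length towards the round-hole end
- carrier_grip (a point): middle of the carrier's bar handle, 78 mm above the plate's underside. The bar runs along the carrier's y, 106 mm long, 16 mm wide (x) and 16 mm tall (z 70 to 86 mm); its two posts stand at y = -48 and +48 mm
- round_hole (a point): centre of the round through-hole, 16 mm in diameter, at the carrier's y = +78 mm, on the plate's underside; fits the thick pin
- slot_hole (a point): centre of the smaller, rectangular through-hole, 10 mm (x) by 14 mm (y), at the carrier's y = -78 mm, on the plate's underside; fits only the thin pin
- mixer: block mixer, fixed, grey housing 225 (x) x 240 (y) mm, 60 mm high, with a dark platform 110 x 205 mm whose top is at 70 mm. Origin: on the table, straight below the platform's centre (the housing runs from x = -150 to +75 mm); y points along the platform towards the thick pin
- seat (a point): centre of the platform's top, 70 mm above the table: the carrier's origin comes here when seated, with the carrier's axes along those of the mixer
- thick_pin (a point): tip of the thick steel locating pin, 14 mm in diameter, 22 mm tall above the platform (last 8 mm tapered), at the mixer's y = +78 mm
- thin_pin (a point): tip of the thin steel locating pin, 8 mm in diameter, 22 mm tall above the platform (last 8 mm tapered), at the mixer's y = -78 mm
- clamp (a joint): angle of the swing clamp about its upright pivot, rad: 0 = fully home (nose points to the mixer's +x, over the edge of a seated carrier's plate; knob towards -x), grows counter-clockwise seen from above to 1.7 (open, knob towards the mixer's -y). It stays where it is left. Its steel bar is 16 mm wide and 8 mm thick (82 to 90 mm above the table), the nose reaches 45 mm from the pivot
- clamp_pivot (a point): pivot of the clamp, at the mixer's x = -80 mm, y = 0, 90 mm above the table
- clamp_knob (a point): grip point of the clamp's upright black knob, a round post 18 mm in diameter that stands on the bar's tail 55 mm from the pivot, from 90 to 135 mm above the table; this point is 118 mm above the table
- tube_rack: bystander: red tube rack 90 x 200 x 50 mm with a few tubes up to 92 mm; origin under its centre
- bottle: bystander: amber reagent bottle, 72 mm in diameter, 170 mm tall; origin under its centre
- tip_box: bystander: pipette tip box, 85 x 125 x 75 mm; origin under its centre
There are look-alikes about, which are no part of the job. What is shaped like the carrier but green or yellow is not meant.

How it is judged:
By the outcome, as a careful person would: the job done as asked, in the order asked, and still so for the second after the job is handed in, with the robot touching nothing.
It also fails if it takes over 64 s, if anything falls off the work surface, if the arm or the gripper's body presses on something with over 40 N, if the wrist force passes 120 N, or if a joint passes its speed limit or range.

## Working session

There is one attempt and no reset: what is moved stays moved. The work goes in short steps, Python scripts to look and compute and a tool call to move; the robot and the scene stay as the last step left them, time stands still between calls to the robot, and variables do not carry over. Pictures are saved under pics/ and viewed, at most 10 in all, crops included, and the job is handed in when it is done.

Besides the shell and the picture viewer there is one more tool, called after ">>>" in YAML: its name, and indented under it one key for each argument. apply_moves: Moves the arm, as the interface text tells. Its arguments: {"type":"object","properties":{"series":{"type":"array","items":{"type":"object","properties":{"jaw":{"type":"number"},"dx":{"type":"number"},"dy":{"type":"number"},"dz":{"type":"number"},"turn":{"type":"number"}}}}},"required":["series"]}

```bash
mkdir -p pics; ls
cat > h.py <<'E'
import numpy as np, cv2
from plant import state, grab_frame, ticket, spotter
def ray(f,uv):
    M=np.array(f["camera_from_world"]);R=M[:3,:3];t=M[:3,3]
    d=R.T@np.linalg.inv(np.array(f["mtx"]))@np.array([uv[0],uv[1],1.]);return -R.T@t,d
def atz(f,uv,z):
    c,d=ray(f,uv);return c+d*(z-c[2])/d[2]
def proj(f,P):
    M=np.array(f["camera_from_world"]);P=np.atleast_2d(P);q=(P@M[:3,:3].T+M[:3,3])@np.array(f["mtx"]).T
    return q[:,:2]/q[:,2:]
def save(f,n): cv2.imwrite("pics/"+n,np.array(f["pixels"])[:,:,::-1])
E
python3 - <<'E'
from h import *
for n in ("top","scene"):
    f=grab_frame(n);save(f,n+"0.png")
    print(n,np.round(ray(f,(320,200))[0],3))
    for t in ("carrier","mixer","clamp","tube_rack","bottle","tip_box"):
        for o in spotter.outline_of(f,t)[:3]:
            print(t,round(o["conf"],2),np.round(o["extent"]),o["region"].sum())
print(state())
E
```

```text
pics
top [ 0.417 -0.022  1.883]
carrier 0.86 [417. 156. 461. 204.] 1138
carrier 0.8 [374. 253. 425. 283.] 1196
carrier 0.75 [311. 221. 357. 270.] 1115
mixer 0.93 [220. 178. 291. 241.] 3325
clamp 0.61 [251. 213. 274. 222.] 108
tube_rack 0.79 [282. 135. 330. 163.] 1171
bottle 0.73 [447. 215. 488. 246.] 818
bottle 0.17 [362. 181. 391. 232.] 1131
tip_box 0.9 [446. 217. 488. 247.] 768
tip_box 0.36 [225. 173. 292. 242.] 3275
scene [ 1.402 -0.487  1.004]
carrier 0.91 [235. 233. 280. 287.] 1461
carrier 0.76 [252. 191. 307. 224.] 1180
carrier 0.69 [174. 205. 232. 243.] 1354
mixer 0.88 [330. 170. 416. 233.] 3327
mixer 0.24 [336. 234. 403. 296.] 1972
clamp 0.67 [351. 177. 375. 187.] 164
tube_rack 0.93 [335. 235. 400. 296.] 1927
bottle 0.59 [417. 131. 437. 174.] 544
bottle 0.53 [327. 171. 413. 235.] 3288
tip_box 0.76 [108. 263. 158. 305.] 1721
{'time': 0.7, 'joint_pos': array([ 1.16299725e+00,  5.26849584e-02,  1.61285868e+00, -1.19727014e-05,
        1.47602074e+00, -1.19020239e-01]), 'joint_vel': array([ 0.00013091,  0.00159608, -0.00038349, -0.00116715,  0.00085508,
        0.00025905]), 'joint_efforts': array([-2.08782676e-04, -3.93531489e+01, -3.70382774e+01, -1.17297218e-04,
        1.17670938e-04,  6.29907603e-06]), 'tool_pos': array([0.17800034, 0.59910882, 0.25033762]), 'tool_rot': array([9.43507776e-06, 1.43887669e-01, 9.89594027e-01, 1.20985466e-05]), 'contact_force': array([-0.37440345, -0.56604984, -0.2524898 ]), 'ft_torque': array([ 0.00332019,  0.00030024, -0.01493722]), 'grasp_force': 0.0, 'gripper_width': 1.002389513093087}
```

Run:
```python
import cv2
a=cv2.imread("pics/top0.png")[110:310,190:510];cv2.imwrite("pics/a.png",cv2.resize(a,(800,500),interpolation=cv2.INTER_CUBIC))
a=cv2.imread("pics/scene0.png")[110:320,90:450];cv2.imwrite("pics/b.png",cv2.resize(a,(800,467),interpolation=cv2.INTER_CUBIC))
```

```text
(no output)
```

View pics/a.png

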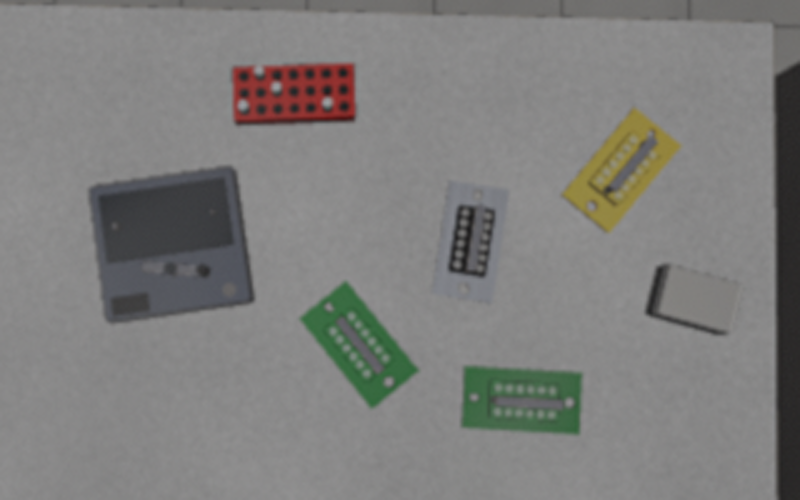

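View pics/b.png

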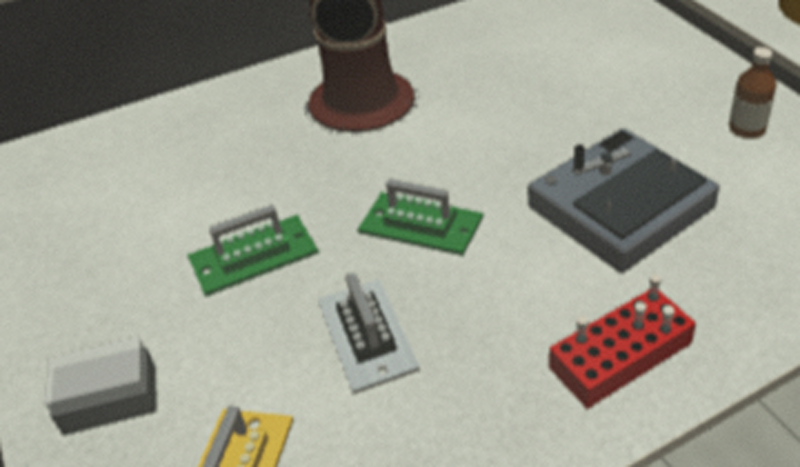

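Top view: the silver carrier is at about pixel (378,206), the mixer at about (257,208) with the platform towards +x and the clamp on the robot side, knob open towards −y. The green and yellow ones are look-alikes. Next I get rough positions and a wrist picture.

Run:
```python
from h import *
f=grab_frame("top")
c=lambda x,y:(190+x/2.5-.3,110+y/2.5-.3)
for n,p,z in (("hole far",(478,195),.01),("hole near",(465,288),.01),("bar a",(474,207),.086),("bar b",(474,270),.086),("pinL",(115,225),.09),("pinR",(212,211),.09),("piv",(170,268),.09),("knob",(203,270),.135)):
    print(n,np.round(atz(f,c(*p),z),3))
w=grab_frame("wrist");save(w,"w0.png");c0,d=ray(w,(320,200));print(np.round(c0,3),np.round(d,2),np.round(w["mtx"],0).tolist())
s=state();from scipy.spatial.transform import Rotation as R
print(np.round(R.from_quat(s["tool_rot"],scalar_first=True).as_matrix(),3))
```

```text
hole far [ 0.641 -0.257  0.01 ]
hole near [ 0.488 -0.239  0.01 ]
bar a [ 0.613 -0.241  0.086]
bar b [ 0.513 -0.243  0.086]
pinL [0.568 0.325 0.09 ]
pinR [0.594 0.172 0.09 ]
piv [0.502 0.235 0.09 ]
knob [0.498 0.178 0.135]
[0.107 0.62  0.374] [ 0.29 -0.08 -0.95] [[296.0, 0.0, 317.0], [0.0, 296.0, 197.0], [0.0, 0.0, 1.0]]
[[-0.959  0.285  0.   ]
 [ 0.285  0.959  0.   ]
 [-0.     0.    -1.   ]]
```

View pics/w0.png

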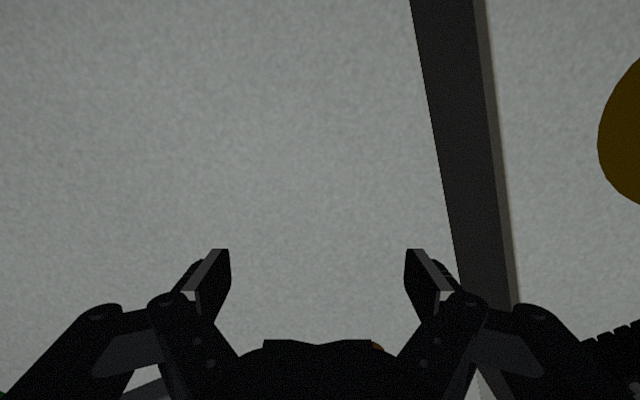

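>>> apply_moves:
  series:
    - {"dx":-190,"dy":-66,"dz":-30}
    - {"dx":-190,"dy":-66,"dz":-30}
    - {"dx":-190,"dy":-66,"dz":-30}
    - {"dx":-190,"dy":-66,"dz":-30}
    - {"dx":-190,"dy":-66,"dz":-30}

```text
invalid input at $.series[0]: expected keys jaw, dx, dy, dz, turn
```

>>> apply_moves:
  series:
    - {"dx":-190,"dy":-66,"dz":-30}
    - {"dx":-190,"dy":-66,"dz":-30}
    - {"dx":-190,"dy":-66,"dz":-30}
    - {"dx":-190,"dy":-66,"dz":-30}
    - {"dx":-190,"dy":-66,"dz":-30}

```text
invalid input at $.series[0]: expected keys jaw, dx, dy, dz, turn
```

>>> apply_moves:
  series:
    - {"dx":-147,"dy":-55,"dz":-20}
    - {"dx":-147,"dy":-55,"dz":-20}
    - {"dx":-147,"dy":-55,"dz":-20}
    - {"dx":-147,"dy":-55,"dz":-20}
    - {"dx":-147,"dy":-55,"dz":-20}

```text
invalid input at $.series[0]: expected keys jaw, dx, dy, dz, turn
```

Run:
```python
from h import *
w=grab_frame("wrist");save(w,"w1.png");np.save("w1.npy",dict(mtx=w["mtx"],camera_from_world=w["camera_from_world"]),allow_pickle=True)
s=state();print(s["time"],s["tool_pos"],s["tool_rot"])
```

```text
0.85 [0.17798992 0.59911328 0.25034524] [5.26883477e-06 1.43889942e-01 9.89593696e-01 2.34221308e-05]
```

View pics/w1.png

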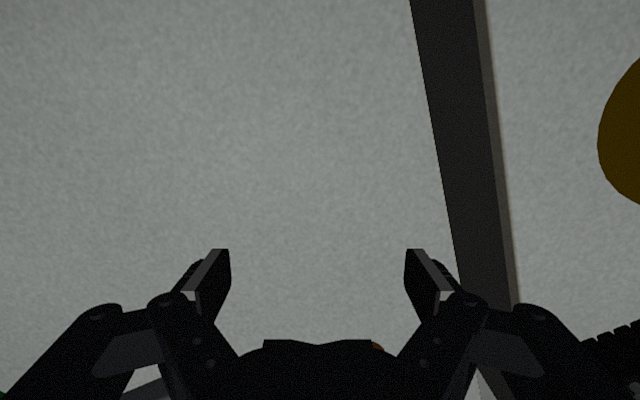

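The calls were refused (all keys are needed), so the picture is unchanged. I'll repeat them in full.

>>> apply_moves:
  series:
    - {"jaw":0,"dx":-190,"dy":-66,"dz":-30,"turn":0}
    - {"jaw":0,"dx":-190,"dy":-66,"dz":-30,"turn":0}
    - {"jaw":0,"dx":-190,"dy":-66,"dz":-30,"turn":0}
    - {"jaw":0,"dx":-190,"dy":-66,"dz":-30,"turn":0}
    - {"jaw":0,"dx":-190,"dy":-66,"dz":-30,"turn":0}

```text
time: 1.27
tool_pos: [0.3429, 0.4803, 0.2809]
tool_rot: [0.0, 0.144, 0.99, 0.0]
contact_force: [0.5, 0.0, -0.8]
gripper_width: 1.001
grasp_force: 0.0
```

>>> apply_moves:
  series:
    - {"jaw":0,"dx":-190,"dy":-66,"dz":-30,"turn":0}
    - {"jaw":0,"dx":-190,"dy":-66,"dz":-30,"turn":0}
    - {"jaw":0,"dx":-190,"dy":-66,"dz":-30,"turn":0}
    - {"jaw":0,"dx":-190,"dy":-66,"dz":-30,"turn":0}
    - {"jaw":0,"dx":-190,"dy":-66,"dz":-30,"turn":0}

```text
time: 1.68
tool_pos: [0.5065, 0.3625, 0.311]
tool_rot: [0.0, 0.144, 0.99, 0.0]
contact_force: [-0.1, 0.7, -0.7]
gripper_width: 1.001
grasp_force: 0.0
```

>>> apply_moves:
  series:
    - {"jaw":0,"dx":-147,"dy":-55,"dz":-20,"turn":0}
    - {"jaw":0,"dx":-147,"dy":-55,"dz":-20,"turn":0}
    - {"jaw":0,"dx":-147,"dy":-55,"dz":-20,"turn":0}
    - {"jaw":0,"dx":-147,"dy":-55,"dz":-20,"turn":0}
    - {"jaw":0,"dx":-147,"dy":-55,"dz":-20,"turn":0}

```text
time: 2.1
tool_pos: [0.6342, 0.2653, 0.3306]
tool_rot: [0.001, 0.147, 0.989, -0.001]
contact_force: [0.6, 0.4, 0.2]
gripper_width: 0.996
grasp_force: 0.0
```

Run:
```python
from h import *
w=grab_frame("wrist");save(w,"w2.png");np.save("w2.npy",dict(mtx=w["mtx"],camera_from_world=w["camera_from_world"]),allow_pickle=True)
s=state();print(s["time"],s["tool_pos"],s["tool_rot"])
```

```text
2.15 [0.63214867 0.26729786 0.33025293] [ 2.09537041e-04  1.46083614e-01  9.89272222e-01 -6.99835375e-05]
```

View pics/w2.png

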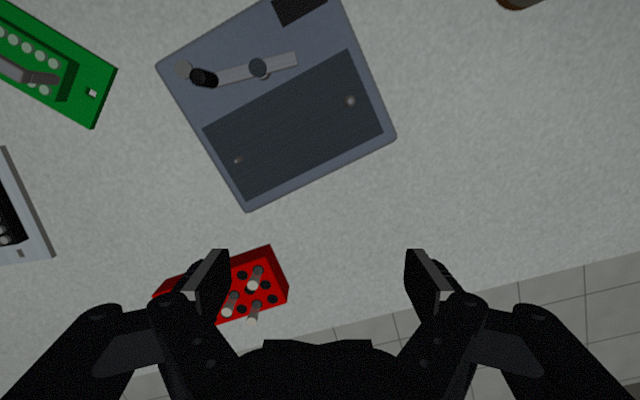

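The wrist picture shows the whole mixer: thick pin near (350,101), thin pin near (238,160), clamp pivot (258,68), knob (205,78). So the thick pin is on the world +y side. The carrier's far hole near (20,253) looks rectangular.

Run:
```python
from h import *
im=cv2.imread("pics/w2.png");f=np.load("w2.npy",allow_pickle=True).item()
g=im.astype(int)
for p in ((300,120),(260,170),(230,150),(180,75),(300,30),(330,50),(390,135)): print(p,g[p[1]-1:p[1]+2,p[0]-1:p[0]+2].mean((0,1)).round())
for (x,y) in ((350,101),(238,160)):
    print(im[y-8:y+9,x-9:x+10].mean(2).astype(int))
```

```text
(300, 120) [51. 46. 41.]
(260, 170) [50. 46. 39.]
(230, 150) [49. 44. 39.]
(180, 75) [81. 82. 81.]
(300, 30) [90. 79. 72.]
(330, 50) [91. 81. 73.]
(390, 135) [95. 84. 77.]
[[ 45  44  43  41  42  43  50  42  41  43  41  44  45  39  44  45  47  41
   45]
 [ 48  43  43  45  41  44  47  44  43  53  46  42  42  44  45  44  40  44
   45]
 [ 44  46  42  43  37  44  46  50  49  53  52  48  46  47  45  46  49  46
   47]
 [ 45  48  45  45  43  48  51  55  54  62  57  58  55  47  46  41  44  45
   49]
 [ 46  44  45  44  46  51  57  54  64  74  72  64  60  51  44  42  44  43
   44]
 [ 44  43  46  44  46  52  53  66  76  87  82  78  67  58  49  44  41  43
   42]
 [ 45  43  38  41  48  51  59  80 100  98  94  90  74  61  48  41  41  42
   44]
 [ 45  44  42  42  52  52  62  97 100 100  99  93  76  64  54  44  40  46
   43]
 [ 41  44  38  46  47  51  67  94 102 103  99  95  78  63  47  42  40  45
   41]
 [ 49  42  40  44  48  52  64  89  99 101 102  86  65  63  49  37  42  40
   49]
 [ 48  43  43  35  46  42  53  79  92  91  89  75  64  58  48  39  43  45
   43]
 [ 45  47  45  39  42  45  43  58  68
[... 1127 characters left out ...]
  90  74  62  62  59  50  50  49  46  44  43
   43]
 [ 47  39  46  47  45  82 103  97  76  60  56  51  47  46  42  46  44  44
   44]
 [ 48  44  43  43  46  72  89  85  63  53  47  45  45  40  47  49  46  46
   44]
 [ 49  50  50  42  52  53  58  56  48  45  49  43  41  45  43  42  44  47
   49]
 [ 43  46  47  50  43  45  48  44  44  42  40  46  46  46  42  49  46  43
   45]
 [ 47  45  46  41  46  44  47  40  46  47  45  48  46  44  47  41  46  40
   47]
 [ 50  40  45  47  48  40  44  44  47  44  41  47  44  47  44  47  41  42
   43]
 [ 41  44  47  43  44  45  47  48  53  44  46  46  46  48  45  44  46  42
   46]
 [ 45  47  46  43  45  46  47  44  48  46  44  44  45  48  44  45  43  49
   43]]
```

Run:
```python
from h import *
im=cv2.imread("pics/w2.png");f=np.load("w2.npy",allow_pickle=True).item()
g=im.astype(float).mean(2)
def cen(x,y,r,t):
    ys,xs=np.mgrid[y-r:y+r+1,x-r:x+r+1];w=np.clip(g[y-r:y+r+1,x-r:x+r+1]-t,0,25);return (xs*w).sum()/w.sum(),(ys*w).sum()/w.sum()
a=atz(f,cen(350,101,6,78),.092);b=atz(f,cen(235,161,4,65),.092)
print(a,b,np.linalg.norm(a-b),(a+b)/2,np.degrees(np.arctan2(*(a-b)[1::-1])))
m=((g<62)).astype(np.uint8);m[:, :190]=0;m[215:]=0
m=cv2.morphologyEx(cv2.morphologyEx(m,cv2.MORPH_CLOSE,np.ones((15,15))),cv2.MORPH_OPEN,np.ones((9,9)))
n,l,st,_=cv2.connectedComponentsWithStats(m);k=l[160,280];print(st[k])
c=max(cv2.findContours((l==k).astype(np.uint8),0,1)[0],key=len)[:,0]
P=np.array([atz(f,p,.07)[:2] for p in c],np.float32)
print(cv2.minAreaRect(P*1000))
# clamp
print("pivot",atz(f,(258,68),.095),"knob top",atz(f,(210,79),.135), atz(f,(203,77),.135))
```

```text
[0.56819141 0.32497359 0.092     ] [0.59545829 0.1714767  0.092     ] 0.1558998957924429 [0.58182485 0.24822514 0.092     ] 100.07283434599807
[  205    52   176   147 14337]
((576.1560668945312, 247.145751953125), (120.55238342285156, 204.76480102539062), 10.021288871765137)
pivot [0.50464175 0.23510095 0.095     ] knob top [0.50671996 0.19115866 0.135     ] [0.50295379 0.1851712  0.135     ]
```

>>> apply_moves:
  series:
    - {"jaw":0,"dx":-55,"dy":-190,"dz":10,"turn":-0.17}
    - {"jaw":0,"dx":-55,"dy":-190,"dz":10,"turn":-0.17}
    - {"jaw":0,"dx":-55,"dy":-190,"dz":10,"turn":-0.17}
    - {"jaw":0,"dx":-55,"dy":-190,"dz":10,"turn":-0.17}
    - {"jaw":0,"dx":-55,"dy":-190,"dz":10,"turn":-0.17}

```text
time: 2.57
tool_pos: [0.6275, 0.0704, 0.3201]
tool_rot: [-0.0, 0.059, 0.998, -0.0]
contact_force: [-0.2, -0.3, -0.5]
gripper_width: 0.995
grasp_force: 0.0
```

>>> apply_moves:
  series:
    - {"jaw":0,"dx":-25,"dy":-195,"dz":10,"turn":0}
    - {"jaw":0,"dx":-25,"dy":-195,"dz":10,"turn":0}
    - {"jaw":0,"dx":-25,"dy":-195,"dz":10,"turn":0}
    - {"jaw":0,"dx":-25,"dy":-195,"dz":10,"turn":0}
    - {"jaw":0,"dx":-25,"dy":-195,"dz":10,"turn":0}

```text
time: 2.98
tool_pos: [0.6295, -0.1265, 0.31]
tool_rot: [-0.0, 0.06, 0.998, -0.0]
contact_force: [0.6, -0.1, 0.8]
gripper_width: 1.001
grasp_force: 0.0
```

>>> apply_moves:
  series:
    - {"jaw":0,"dx":-10,"dy":-100,"dz":10,"turn":0}
    - {"jaw":0,"dx":-10,"dy":-100,"dz":10,"turn":0}
    - {"jaw":0,"dx":-10,"dy":-100,"dz":10,"turn":0}
    - {"jaw":0,"dx":-10,"dy":-100,"dz":10,"turn":0}

```text
time: 3.32
tool_pos: [0.6274, -0.2277, 0.299]
tool_rot: [-0.001, 0.061, 0.998, 0.0]
contact_force: [0.1, 1.5, -0.5]
gripper_width: 0.998
grasp_force: 0.0
```

Run:
```python
from h import *
w=grab_frame("wrist");save(w,"w3.png");np.save("w3.npy",dict(mtx=w["mtx"],camera_from_world=w["camera_from_world"]),allow_pickle=True)
s=state();print(s["time"],s["tool_pos"],s["tool_rot"])
```

```text
3.3667 [ 0.62783673 -0.22555746  0.29948134] [-6.15434568e-04  6.03231157e-02  9.98178500e-01  6.51910047e-04]
```

View pics/w3.png

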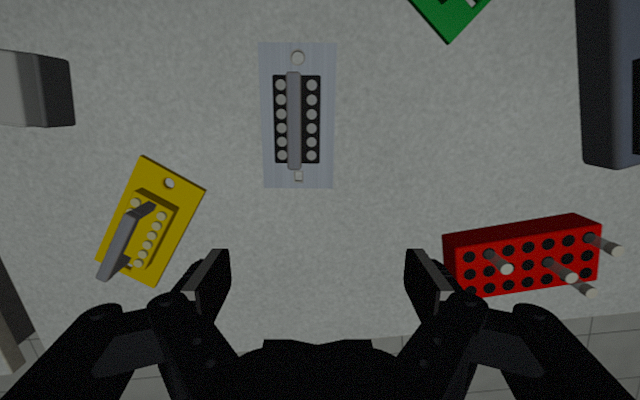

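The silver carrier's round hole is at (298,58), on the robot side. The slot is at (298,176), and the bar runs from (293,72) to (295,170).

Run:
```python
from h import *
im=cv2.imread("pics/w3.png");f=np.load("w3.npy",allow_pickle=True).item()
g=cv2.GaussianBlur(im,(3,3),0).astype(float)
# bluish plate mask + everything inside
m=((g[:,:,0]-g[:,:,2])>12).astype(np.uint8);m[:, :240]=0;m[:,350:]=0;m[205:]=0;m[:30]=0
m=cv2.morphologyEx(m,cv2.MORPH_OPEN,np.ones((3,3)));m=cv2.morphologyEx(m,cv2.MORPH_CLOSE,np.ones((25,25)))
n,l,st,_=cv2.connectedComponentsWithStats(m);k=1+np.argmax(st[1:,4]);print(st[k])
c=max(cv2.findContours((l==k).astype(np.uint8),0,1)[0],key=len)[:,0]
print(cv2.minAreaRect(np.array([atz(f,p,.01)[:2]*1000 for p in c],np.float32)))
a,b=atz(f,(298,58),.01),atz(f,(298.5,176),.01)
print("holes",a,b,np.linalg.norm(a-b),(a+b)/2,np.degrees(np.arctan2(*(a-b)[1::-1])))
# bar edges per row at z .086
G=im.astype(float).mean(2)
for y in range(76,170,13): print(y,G[y,280:310].astype(int))
print(G[60:80,293].astype(int),G[160:182,294].astype(int))
```

```text
Traceback (most recent call last):
ValueError: attempt to get argmax of an empty sequence
```

Run:
```python
from h import *
im=cv2.imread("pics/w3.png");f=np.load("w3.npy",allow_pickle=True).item()
G=im.astype(float).mean(2)
print(im[100,262:272].mean(0),im[100,245:255].mean(0))
g=cv2.GaussianBlur(im,(0,0),1.2).astype(float)
m=((g[:,:,0]-g[:,:,2])>3).astype(np.uint8);m[:, :240]=0;m[:,350:]=0;m[205:]=0;m[:30]=0
m=cv2.morphologyEx(m,cv2.MORPH_OPEN,np.ones((5,5)));m=cv2.morphologyEx(m,cv2.MORPH_CLOSE,np.ones((25,25)))
n,l,st,_=cv2.connectedComponentsWithStats(m)
if n>1:
    k=1+np.argmax(st[1:,4]);print(st[k])
    c=max(cv2.findContours((l==k).astype(np.uint8),0,1)[0],key=len)[:,0]
    print(cv2.minAreaRect(np.array([atz(f,p,.01)[:2]*1000 for p in c],np.float32)))
a,b=atz(f,(298,58),.01),atz(f,(298.5,176),.01)
print("holes",a,b,np.linalg.norm(a-b),(a+b)/2,np.degrees(np.arctan2(*(a-b)[1::-1])))
print("bar ctr per u", atz(f,(294,121),.086))
for y in range(76,170,13): print(y,G[y,280:310].astype(int))
print(G[60:80,293].astype(int),G[160:182,295].astype(int))
```

```text
[122.7 118.6 111.8] [125.3 128.6 124.7]
[  257    41    81   148 11158]
((566.6563110351562, -247.1013641357422), (102.2884292602539, 191.29135131835938), 82.36994171142578)
holes [ 0.49089178 -0.23565646  0.01      ] [ 0.64346372 -0.25645599  0.01      ] 0.15398317484761556 [ 0.56717775 -0.24605623  0.01      ] 172.23694950847175
bar ctr per u [ 0.56490097 -0.24585855  0.086     ]
76 [15  6  4 15  7 37 63 83 89 88 84 89 88 91 89 89 91 87 91 81 62 26  3  2
  6 11  1  7 11 12]
89 [95 96 87 72 34 25 58 78 86 92 88 84 87 86 92 88 87 94 91 86 65 31 14 23
 19 25 12 22 55 87]
102 [103 106 112 107 100  69  53  74  84  86  87  88  85  86  91  89  89  93
  90  86  71  31  10  17  20  18  33  77 105 108]
115 [103 106 105 107 109  96  67  65  86  89  85  89  88  88  89  88  91  89
  88  87  67  36  18  17  16  18  54  99 107 105]
128 [105 103 104 106 109 102  79  66  80  88  85  84  84  90  90  89  89  91
  91  89  71  41  15  19  22  21  65 101 107 107]
141 [102 104 104 104 107 106  88  69  79  87  88  88  85  87  89  92  87  92
  89  86  72  38  12  21  15  22  59 105 107 106]
154 [105 106 104 104 107 106  93  70  71  85  89  89  87  87  85  91  92  93
  90  87  70  41  14  21  20  22  61 101 110 106]
167 [113 113 117 118 118 120 119  94  72  82  87  88  87  87  89  95  89  94
  87  87  80 102 118 119 119 120 119 118 117 117]
[125 120 114 110 111 118 119 118 119 120 122  92  68  83  87  88  91  88
  90  89] [ 91  88  88  89  92  87  89  95  81  73  99 109 108 110 111 111 109 108
 108  96  77  96]
```

>>> apply_moves:
  series:
    - {"jaw":0,"dx":59,"dy":-28,"dz":20,"turn":0.014}
    - {"jaw":0,"dx":59,"dy":-28,"dz":60,"turn":0.014}
    - {"jaw":0,"dx":59,"dy":-28,"dz":100,"turn":0.014}
    - {"jaw":0,"dx":59,"dy":-28,"dz":120,"turn":0.014}
    - {"jaw":0,"dx":59,"dy":-28,"dz":120,"turn":0.014}

```text
time: 3.78
tool_pos: [0.5623, -0.2415, 0.1722]
tool_rot: [-0.006, 0.065, 0.998, 0.003]
contact_force: [-0.9, 0.7, -2.5]
gripper_width: 0.997
grasp_force: 0.0
```

```bash
cat >> h.py <<'E'
from scipy.spatial.transform import Rotation as Ro
def to(x,y,z,yawdeg):
    s=state();M=Ro.from_quat(s["tool_rot"],scalar_first=True).as_matrix();d=M.T@(np.array([x,y,z])-s["tool_pos"])*1e3
    cy=np.degrees(np.arctan2(M[1,0],M[0,0]));t=np.radians((cy-yawdeg+180)%360-180)
    print("t",s["time"],"pos",s["tool_pos"].round(4),"yaw",cy.round(2),"-> d",d.round(1),"turn",t.round(4), "F",s["contact_force"].round(1),"w",s["gripper_width"].round(3),"tilt",np.round(M[2,:2],4))
E
python3 -c "
from h import *
w=grab_frame('wrist');save(w,'w4.png');to(.5655,-.2462,.078,172.3)"
```

```text
Traceback (most recent call last):
  File "h.py", line 16, in to
    print("t",s["time"],"pos",s["tool_pos"].round(4),"yaw",cy.round(2),"-> d",d.round(1),"turn",t.round(4), "F",s["contact_force"].round(1),"w",s["gripper_width"].round(3),"tilt",np.round(M[2,:2],4))
                                                                                                                                                ^^^^^^^^^^^^^^^^^^^^^^^^
AttributeError: 'float' object has no attribute 'round'
```

View pics/w4.png

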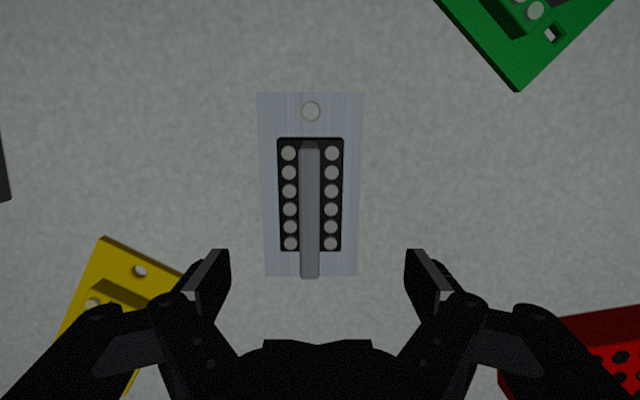

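The bar is centred at column ~310 between the jaws, with the round hole at (311,111). Next I read the exact offset.

```bash
sed -i 's/s\["gripper_width"\].round(3)/round(float(s["gripper_width"]),3)/' h.py
python3 -c "
from h import *
w=grab_frame('wrist');to(.5655,-.2462,.078,172.3)
print(atz(w,(311,111),.01), 'exp',.5667+.078*np.cos(np.radians(172.3)),-.2466+.078*np.sin(np.radians(172.3)))
print('bar',atz(w,(310,150),.086),atz(w,(310,270),.086))
f=np.load('w3.npy',allow_pickle=True).item();print('yellow bar',atz(f,(140,205),.086),atz(f,(110,265),.086))"
```

```text
t 3.8833 pos [ 0.5664 -0.2439  0.18  ] yaw 172.51 -> d [  0.4  -2.5 102. ] turn 0.0036 F [ 0.5 -0.1  1.1] w 1.002 tilt [0.0016 0.0013]
[ 0.49245939 -0.23846126  0.01      ] exp 0.4894033104222427 -0.23614907753737324
bar [ 0.51890097 -0.2416279   0.086     ] [ 0.61545859 -0.25489247  0.086     ]
yellow bar [ 0.63911191 -0.44298638  0.086     ] [ 0.7128642  -0.50462277  0.086     ]
```

>>> apply_moves:
  series:
    - {"jaw":0,"dx":0,"dy":-3,"dz":35,"turn":0.003}
    - {"jaw":0,"dx":0,"dy":-3,"dz":70,"turn":0.003}
    - {"jaw":0,"dx":0,"dy":-3,"dz":95,"turn":0.003}
    - {"jaw":0,"dx":0,"dy":-3,"dz":102,"turn":0.003}
    - {"jaw":0,"dx":0,"dy":-3,"dz":102,"turn":0.003}

```text
time: 4.3
tool_pos: [0.5667, -0.2482, 0.0787]
tool_rot: [-0.0, 0.067, 0.998, 0.0]
contact_force: [-0.3, 0.9, 0.4]
gripper_width: 0.996
grasp_force: 0.0
```

>>> apply_moves:
  series:
    - {"jaw":1,"dx":0,"dy":0,"dz":0,"turn":0}
    - {"jaw":1,"dx":0,"dy":0,"dz":0,"turn":0}
    - {"jaw":1,"dx":0,"dy":0,"dz":0,"turn":0}
    - {"jaw":1,"dx":0,"dy":0,"dz":0,"turn":0}
    - {"jaw":1,"dx":0,"dy":0,"dz":0,"turn":0}

```text
time: 4.72
tool_pos: [0.5667, -0.2493, 0.0798]
tool_rot: [0.001, 0.068, 0.998, -0.001]
contact_force: [0.4, 0.3, -0.4]
gripper_width: 0.298
grasp_force: 0.0
```

>>> apply_moves:
  series:
    - {"jaw":1,"dx":0,"dy":0,"dz":0,"turn":0}
    - {"jaw":1,"dx":0,"dy":0,"dz":0,"turn":0}
    - {"jaw":1,"dx":0,"dy":0,"dz":0,"turn":0}
    - {"jaw":1,"dx":0,"dy":0,"dz":0,"turn":0}
    - {"jaw":1,"dx":0,"dy":0,"dz":0,"turn":0}

```text
time: 5.13
tool_pos: [0.5665, -0.2486, 0.079]
tool_rot: [0.0, 0.068, 0.998, 0.0]
contact_force: [-1.1, 4.2, 5.0]
gripper_width: 0.174
grasp_force: 63.1
```

>>> apply_moves:
  series:
    - {"jaw":1,"dx":0,"dy":0,"dz":-10,"turn":0}
    - {"jaw":1,"dx":0,"dy":0,"dz":-40,"turn":0}
    - {"jaw":1,"dx":0,"dy":0,"dz":-80,"turn":0}
    - {"jaw":1,"dx":0,"dy":0,"dz":-120,"turn":0}
    - {"jaw":1,"dx":0,"dy":0,"dz":-140,"turn":0}

```text
time: 5.55
tool_pos: [0.5667, -0.25, 0.2227]
tool_rot: [0.002, 0.068, 0.998, -0.002]
contact_force: [1.0, -0.9, -2.5]
gripper_width: 0.174
grasp_force: 61.9
```

```bash
python3 -c "
from h import *
to(.5818,.2482,.22,100.07);print(state()['grasp_force'])"
```

```text
t 5.55 pos [ 0.5667 -0.25    0.2227] yaw 172.2 -> d [ 52.7 495.6   1.1] turn 1.2589 F [ 1.  -0.9 -2.5] w 0.174 tilt [-0.0041 -0.0029]
61.904239654541016
```

>>> apply_moves:
  series:
    - {"jaw":1,"dx":2,"dy":20,"dz":0,"turn":0.06}
    - {"jaw":1,"dx":6,"dy":55,"dz":0,"turn":0.15}
    - {"jaw":1,"dx":10,"dy":92,"dz":0,"turn":0.24}
    - {"jaw":1,"dx":14,"dy":128,"dz":0,"turn":0.33}
    - {"jaw":1,"dx":17,"dy":165,"dz":0,"turn":0.42}

```text
time: 5.97
tool_pos: [0.5699, -0.0821, 0.2164]
tool_rot: [-0.002, 0.277, 0.961, -0.001]
contact_force: [0.9, 0.9, -4.5]
gripper_width: 0.174
grasp_force: 61.8
```

>>> apply_moves:
  series:
    - {"jaw":1,"dx":17,"dy":29,"dz":0,"turn":0.08}
    - {"jaw":1,"dx":33,"dy":57,"dz":0,"turn":0.17}
    - {"jaw":1,"dx":50,"dy":86,"dz":0,"turn":0.25}
    - {"jaw":1,"dx":67,"dy":115,"dz":0,"turn":0.34}
    - {"jaw":1,"dx":83,"dy":143,"dz":0,"turn":0.42}

```text
time: 6.38
tool_pos: [0.5751, 0.0833, 0.2165]
tool_rot: [-0.001, 0.471, 0.882, -0.001]
contact_force: [0.4, -0.8, -4.8]
gripper_width: 0.174
grasp_force: 61.8
```

>>> apply_moves:
  series:
    - {"jaw":1,"dx":30,"dy":22,"dz":0,"turn":0.09}
    - {"jaw":1,"dx":60,"dy":43,"dz":0,"turn":0.18}
    - {"jaw":1,"dx":90,"dy":65,"dz":0,"turn":0.27}
    - {"jaw":1,"dx":116,"dy":84,"dz":0,"turn":0.35}
    - {"jaw":1,"dx":135,"dy":97,"dz":0,"turn":0.42}

```text
time: 6.8
tool_pos: [0.5798, 0.2504, 0.2163]
tool_rot: [-0.001, 0.643, 0.765, -0.001]
contact_force: [0.1, -0.1, -5.4]
gripper_width: 0.171
grasp_force: 61.8
```

>>> apply_moves:
  series:
    - {"jaw":1,"dx":0,"dy":0,"dz":0,"turn":0}
    - {"jaw":1,"dx":0,"dy":0,"dz":0,"turn":0}

```text
time: 6.97
tool_pos: [0.58, 0.2487, 0.2163]
tool_rot: [-0.0, 0.642, 0.767, -0.002]
contact_force: [0.4, -0.3, -4.6]
gripper_width: 0.173
grasp_force: 61.8
```

```bash
python3 -c "
from h import *
to(.5818,.2482,.22,100.07)
w=grab_frame('wrist');save(w,'w5.png');np.save('w5.npy',dict(mtx=w['mtx'],camera_from_world=w['camera_from_world']),allow_pickle=True)
print(proj(w,[[0.56819,.32497,.092],[0.59546,.17148,.092]]))
a=cv2.imread('pics/w5.png')[0:300,160:480];cv2.imwrite('pics/w5c.png',cv2.resize(a,(640,600),interpolation=cv2.INTER_CUBIC))"
```

```text
t 6.9667 pos [0.58   0.2487 0.2163] yaw 100.18 -> d [-0.8  1.7 -3.7] turn 0.002 F [ 0.4 -0.3 -4.6] w 0.173 tilt [-0.0017 -0.0035]
[[320.20939283 102.37491465]
 [319.21532089 274.38532033]]
```

View pics/w5c.png

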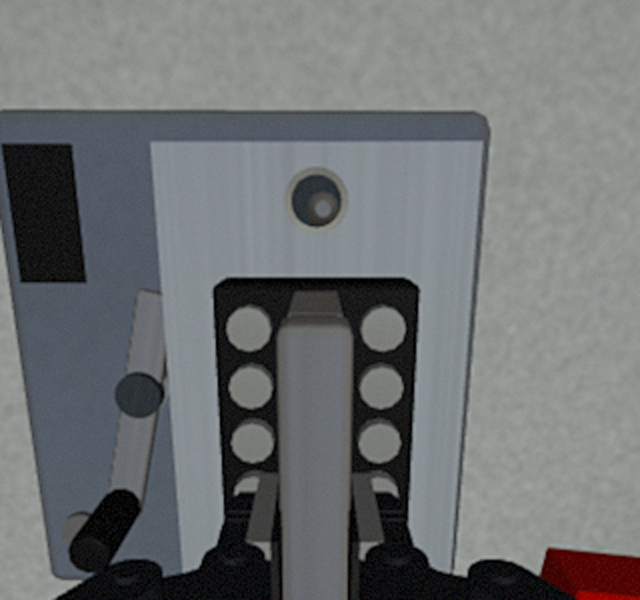

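Through the round hole (centre ~(318.5,99)) the thick pin's tip shows at ~(320.5,103). That matches its predicted pixel (320.2,102.4). Now I measure the hole offset precisely.

```bash
python3 -c "
from h import *
im=cv2.imread('pics/w5.png');f=np.load('w5.npy',allow_pickle=True).item()
g=im.astype(float).mean(2)
c=cv2.resize(im[80:120,300:340],None,fx=8,fy=8,interpolation=cv2.INTER_CUBIC)
G=g[80:120,300:340]
for y in range(2,38): print(y+80,''.join('%4d'%v for v in G[y,0:38]))
"
```

```text
82  138 137 136 136 132 133 135 138 142 142 143 142 142 142 144 143 144 145 144 144 142 139 140 138 141 141 141 141 140 141 143 142 142 141 142 141 143 140
83  137 138 134 135 134 134 137 138 142 143 144 142 140 139 132 131 125 126 124 123 127 125 128 138 142 143 139 141 138 140 140 141 139 144 142 142 141 143
84  139 137 134 136 136 133 136 139 142 142 140 138 130 119 114 112 113 107 109 109 112 109 111 122 130 140 143 141 141 142 142 143 142 143 143 141 141 141
85  140 138 136 134 132 135 136 140 144 138 127 120 117 112 113 112 114 113 112 108 110 106 105 108 115 123 131 141 142 142 141 142 142 144 142 141 142 141
86  140 137 135 137 136 134 139 138 134 122 117 114 115 115 121 119 112 108 106 107 113 115 110 108 106 108 113 127 139 143 141 141 141 141 144 141 141 142
87  140 137 134 134 137 136 135 128 116 113 117 115 118 112  95  86  81  78  72  76  84  87  99 108 110 110 107 110 122 138 142 144 141 142 140 141 144 143
88  139 136 135 134 135 136 127 114 114 118 119 115  95  75  59  41  45  44  48  42  44  49  66  81  99 106 111 110 110 125 137 143 143 143 142 142 142 141
89  139 
[... 3833 characters left out ...]
 110 116 122 133 138 136 133 131 137 140 141 143 145 145 143 143 142 142
114  140 137 139 134 136 135 137 139 142 140 139 139 139 140 143 139 139 134 128 134 136 140 138 134 132 133 137 137 140 141 142 143 141 143 142 141 142 142
115  140 139 135 135 135 138 137 140 143 143 142 138 138 137 137 137 138 140 140 139 138 135 133 132 137 139 140 142 140 143 143 142 143 143 143 141 142 139
116  139 140 137 137 134 135 136 139 140 144 144 142 140 138 138 139 140 138 134 136 136 136 134 137 141 141 143 141 141 141 143 144 143 142 144 143 143 142
117  139 141 138 137 135 136 138 138 142 144 141 143 143 142 142 141 138 138 138 139 138 138 137 139 142 142 139 141 139 142 141 141 144 144 144 143 141 143
```

```bash
python3 -c "
from h import *
f=np.load('w5.npy',allow_pickle=True).item()
M=Ro.from_euler('z',100.18,degrees=True).as_matrix()
for z in (.137,.142,.147):
  h=atz(f,(317.8,100.1),z);p=atz(f,(321.3,104.1),.092);print(h,p,'pin-hole in carrier axes x,y mm',(M.T@((p-h)))*1e3)
h=atz(f,(317.8,100.1),.142);print('hole rel tcp along yaw',(M.T@(h-np.array([.58,.2487,.142])))*1e3)
"
```

```text
[0.5661716  0.32545309 0.137     ] [0.56928483 0.32383366 0.092     ] pin-hole in carrier axes x,y mm [ -2.14417401  -2.77799666 -45.        ]
[0.56619167 0.32535615 0.142     ] [0.56928483 0.32383366 0.092     ] pin-hole in carrier axes x,y mm [ -2.04521492  -2.77537613 -50.        ]
[0.56621174 0.32525922 0.147     ] [0.56928483 0.32383366 0.092     ] pin-hole in carrier axes x,y mm [ -1.94625583  -2.7727556  -55.        ]
hole rel tcp along yaw [7.78898851e+01 4.26510293e-02 0.00000000e+00]
```

>>> apply_moves:
  series:
    - {"jaw":1,"dx":-2,"dy":2.8,"dz":10,"turn":0.002}
    - {"jaw":1,"dx":-2,"dy":2.8,"dz":25,"turn":0.002}
    - {"jaw":1,"dx":-2,"dy":2.8,"dz":37,"turn":0.002}
    - {"jaw":1,"dx":-2,"dy":2.8,"dz":37,"turn":0.002}
    - {"jaw":1,"dx":-2,"dy":2.8,"dz":37,"turn":0.002}

```text
time: 7.43
tool_pos: [0.5829, 0.2458, 0.1784]
tool_rot: [-0.001, 0.644, 0.765, -0.002]
contact_force: [-1.1, 0.2, -5.7]
gripper_width: 0.175
grasp_force: 61.8
```

```bash
python3 -c "
from h import *
grab_frame('top')
w=grab_frame('wrist');save(w,'w6.png');np.save('w6.npy',dict(mtx=w['mtx'],camera_from_world=w['camera_from_world']),allow_pickle=True)
to(.5818,.2482,.149,100.07)
g=np.array(w['pixels']).astype(float).mean(2)
print('    '+''.join('%4d'%v for v in range(300,338)))
for y in range(82,118): print(y,''.join('%4d'%v for v in g[y,300:338]))
"
```

```text
t 7.5333 pos [0.5844 0.2465 0.1812] yaw 99.89 -> d [ 2.1 -2.2 32.2] turn -0.0032 F [ 0.3  0.1 -4.9] w 0.172 tilt [-0. -0.]
     300 301 302 303 304 305 306 307 308 309 310 311 312 313 314 315 316 317 318 319 320 321 322 323 324 325 326 327 328 329 330 331 332 333 334 335 336 337
82  144 142 141 141 140 141 142 147 147 149 149 148 149 148 149 151 151 148 149 150 147 145 143 144 147 147 148 144 146 145 148 148 148 149 148 147 145 146
83  146 143 140 141 137 142 144 144 148 149 149 151 145 141 138 135 134 128 129 132 134 133 134 145 149 147 145 146 146 145 148 147 149 149 148 147 148 149
84  145 142 143 142 141 140 141 144 146 149 146 140 134 124 121 119 117 112 112 113 114 113 113 126 140 146 151 148 146 148 148 147 148 148 149 146 147 148
85  144 143 142 139 141 142 142 147 147 141 133 124 121 117 118 117 117 117 118 117 114 116 109 112 118 128 136 147 147 149 146 148 149 151 147 148 148 147
86  146 142 142 140 141 140 142 142 135 128 122 117 119 122 123 121 119 113 111 112 113 120 117 112 112 112 114 130 145 150 148 148 147 149 147 147 147 149
87  146 142 143 140 140 143 141 131 122 
[... 4113 characters left out ...]
 119 127 132 139 141 139 139 139 141 145 150 147 150 151 148 148 147 150
114  144 146 143 140 141 141 142 143 148 146 144 145 146 148 147 146 142 139 134 138 145 145 143 138 140 141 143 145 146 147 149 148 150 148 150 150 148 146
115  147 146 143 141 140 143 141 144 149 148 149 145 146 142 145 144 145 146 144 144 142 140 136 139 140 145 148 147 146 147 148 148 148 149 148 147 148 147
116  145 143 144 142 141 140 142 143 149 151 150 147 145 145 145 144 144 142 140 140 141 140 140 145 148 147 146 147 147 146 149 149 148 148 146 146 148 145
117  145 144 143 141 139 142 143 146 149 150 149 148 149 148 147 146 147 145 144 144 146 143 143 146 148 147 149 148 145 146 147 150 148 149 150 147 150 146
```

```bash
python3 -c "
from h import *
f=np.load('w6.npy',allow_pickle=True).item()
M=Ro.from_euler('z',99.95,degrees=True).as_matrix()
h=atz(f,(317.8,100.1),.107);p=atz(f,(316.4,98.5),.092);d=(M.T@(p-h))*1e3;print(h,p,'dx',d[0],'dy',-d[1])
w=grab_frame('wrist');save(w,'w7.png');to(.5818,.2482,.149,100.07)
g=np.array(w['pixels']).astype(float).mean(2)[90:108,307:329]
ys,xs=np.nonzero(g>95);print(xs.mean()+307,ys.mean()+90,len(xs))
p=atz(w,(xs.mean()+307,ys.mean()+90),.092);h=atz(w,(317.8,100.1),.107);d=(M.T@(p-h))*1e3;print(h,p,'dx',d[0],'dy',-d[1])
"
```

```text
[0.57044961 0.32307136 0.107     ] [0.569293   0.32424128 0.092     ] dx 1.3521750501687468 dy -0.9370594310294169
t 7.5833 pos [0.5847 0.2468 0.1819] yaw 99.9 -> d [ 1.9 -2.6 32.9] turn -0.003 F [ 0.1  0.3 -3.9] w 0.179 tilt [0.0001 0.0011]
315.1375 97.9125 80
[0.57114384 0.32346204 0.107     ] [0.56909563 0.32487095 0.092     ] dx 1.7416243518111862 dy -1.7739583875010014
```

>>> apply_moves:
  series:
    - {"jaw":1,"dx":1.5,"dy":-1.5,"dz":0,"turn":-0.003}
    - {"jaw":1,"dx":1.5,"dy":-1.5,"dz":0,"turn":-0.003}
    - {"jaw":1,"dx":1.5,"dy":-1.5,"dz":0,"turn":-0.003}
    - {"jaw":1,"dx":1.5,"dy":-1.5,"dz":0,"turn":-0.003}

```text
time: 7.92
tool_pos: [0.5826, 0.2482, 0.1818]
tool_rot: [0.0, 0.642, 0.767, 0.0]
contact_force: [-0.4, -0.2, -5.4]
gripper_width: 0.178
grasp_force: 61.8
```

```bash
cat >> h.py <<'E'
def fit(zt=.079):
    w=grab_frame("wrist");s=state();M=Ro.from_quat(s["tool_rot"],scalar_first=True).as_matrix()
    G=np.array(w["pixels"]).astype(float).mean(2)
    g=G[89:111,307:329];ys,xs=np.nonzero(g>95);u=(xs.mean()+307,ys.mean()+89)
    m=(G[80:120,298:340]<88).astype(np.uint8);c=max(cv2.findContours(m,0,1)[0],key=len);(hx,hy),r=cv2.minEnclosingCircle(c)
    e=M.T@(atz(w,u,.092)-atz(w,(317.8,100.1),s["tool_pos"][2]-zt+.005))*1e3
    print("pin px",np.round(u,1),len(xs),"hole",round(hx+298,1),round(hy+80,1),round(r,1),"move dx %.2f dy %.2f"%(e[0],e[1]));return w
E
python3 -c "
from h import *
for i in range(4): fit();to(.5818,.2482,.149,100.07)
"
```

```text
pin px [316.9 100.9] 99 hole 318.0 99.9 13.1 move dx -0.17 dy -0.55
t 7.9667 pos [0.5825 0.2482 0.1816] yaw 100.09 -> d [ 0.1 -0.7 32.6] turn 0.0004 F [ 0.3 -0.4 -4.7] w 0.175 tilt [0.     0.0005]
pin px [317.  100.8] 96 hole 318.0 99.9 13.1 move dx -0.12 dy -0.49
t 8.0167 pos [0.5825 0.2481 0.1815] yaw 100.09 -> d [ 0.2 -0.7 32.5] turn 0.0004 F [-0.6  0.8 -5.4] w 0.172 tilt [-0.      0.0003]
pin px [317.2 100.8] 99 hole 318.0 99.9 13.1 move dx -0.15 dy -0.39
t 8.0667 pos [0.5825 0.2481 0.1814] yaw 100.09 -> d [ 0.2 -0.7 32.4] turn 0.0003 F [ 0.3  0.2 -3.7] w 0.176 tilt [-0.      0.0002]
pin px [317.2 100.7] 98 hole 317.9 99.8 12.9 move dx -0.08 dy -0.38
t 8.1167 pos [0.5825 0.2481 0.1813] yaw 100.09 -> d [ 0.2 -0.6 32.3] turn 0.0003 F [-0.9 -0.4 -5.9] w 0.171 tilt [-0.  0.]
```

>>> apply_moves:
  series:
    - {"jaw":1,"dx":0,"dy":-0.5,"dz":1,"turn":0}
    - {"jaw":1,"dx":0,"dy":-0.5,"dz":4,"turn":0}
    - {"jaw":1,"dx":0,"dy":-0.5,"dz":8,"turn":0}
    - {"jaw":1,"dx":0,"dy":-0.5,"dz":12,"turn":0}
    - {"jaw":1,"dx":0,"dy":-0.5,"dz":15,"turn":0}

```text
time: 8.53
tool_pos: [0.5816, 0.2478, 0.1653]
tool_rot: [-0.0, 0.642, 0.767, -0.001]
contact_force: [-0.0, 0.3, -4.9]
gripper_width: 0.17
grasp_force: 61.7
```

```bash
python3 -c "
from h import *
for i in range(2): fit();to(.5818,.2482,.149,100.07)
print(state()['ft_torque'])
"
```

```text
pin px [318.4 100.4] 115 hole 317.9 99.8 12.9 move dx -0.20 dy 0.35
t 8.5833 pos [0.5813 0.2477 0.1645] yaw 100.08 -> d [ 0.4  0.6 15.5] turn 0.0002 F [ 0.6  0.3 -6.4] w 0.173 tilt [-0.0002 -0.0023]
pin px [318.6 100.2] 115 hole 317.9 99.8 12.9 move dx -0.06 dy 0.51
t 8.6333 pos [0.5813 0.2478 0.1649] yaw 100.08 -> d [ 0.4  0.6 15.9] turn 0.0002 F [-0.3  0.  -4.8] w 0.175 tilt [-0.0003 -0.0022]
[-0.02402597 -0.02558515 -0.03787325]
```

>>> apply_moves:
  series:
    - {"jaw":1,"dx":0.1,"dy":0.4,"dz":0,"turn":0}
    - {"jaw":1,"dx":0.1,"dy":0.4,"dz":2,"turn":0}
    - {"jaw":1,"dx":0.1,"dy":0.4,"dz":4,"turn":0}
    - {"jaw":1,"dx":0.1,"dy":0.4,"dz":6,"turn":0}
    - {"jaw":1,"dx":0.1,"dy":0.4,"dz":8,"turn":0}

```text
time: 9.05
tool_pos: [0.5824, 0.2482, 0.1582]
tool_rot: [0.0, 0.642, 0.767, 0.0]
contact_force: [-0.6, -0.5, -5.2]
gripper_width: 0.179
grasp_force: 61.8
```

>>> apply_moves:
  series:
    - {"jaw":1,"dx":0,"dy":0,"dz":1,"turn":0}
    - {"jaw":1,"dx":0,"dy":0,"dz":2,"turn":0}
    - {"jaw":1,"dx":0,"dy":0,"dz":3,"turn":0}
    - {"jaw":1,"dx":0,"dy":0,"dz":4,"turn":0}
    - {"jaw":1,"dx":0,"dy":0,"dz":5,"turn":0}

```text
time: 9.47
tool_pos: [0.5824, 0.2482, 0.1533]
tool_rot: [0.0, 0.642, 0.767, 0.0]
contact_force: [-0.2, -0.5, -4.2]
gripper_width: 0.175
grasp_force: 61.8
```

No contact forces and the height keeps coming down, so I go on slowly to touchdown.

>>> apply_moves:
  series:
    - {"jaw":1,"dx":0,"dy":0,"dz":1,"turn":0}
    - {"jaw":1,"dx":0,"dy":0,"dz":2,"turn":0}
    - {"jaw":1,"dx":0,"dy":0,"dz":3,"turn":0}
    - {"jaw":1,"dx":0,"dy":0,"dz":3,"turn":0}

```text
time: 9.8
tool_pos: [0.5822, 0.2481, 0.15]
tool_rot: [-0.0, 0.642, 0.767, -0.0]
contact_force: [-0.7, 0.3, -4.2]
gripper_width: 0.175
grasp_force: 61.8
```

>>> apply_moves:
  series:
    - {"jaw":1,"dx":0,"dy":0,"dz":0.5,"turn":0}
    - {"jaw":1,"dx":0,"dy":0,"dz":1,"turn":0}
    - {"jaw":1,"dx":0,"dy":0,"dz":1,"turn":0}

```text
time: 10.05
tool_pos: [0.5824, 0.2481, 0.1493]
tool_rot: [0.0, 0.642, 0.767, 0.0]
contact_force: [-0.8, 1.0, -4.9]
gripper_width: 0.175
grasp_force: 61.9
```

```bash
python3 -c "
from h import *
fit();to(.5818,.2482,.149,100.07)"
```

```text
pin px [317.3 100.1] 136 hole 317.5 100.0 13.0 move dx -0.36 dy -0.32
t 10.1 pos [0.5824 0.2481 0.1494] yaw 100.09 -> d [ 0.2 -0.6  0.4] turn 0.0003 F [ 0.8 -0.  -4.6] w 0.176 tilt [-0.      0.0002]
```

Still hanging, so I go down another 1.5 mm.

>>> apply_moves:
  series:
    - {"jaw":1,"dx":0,"dy":0,"dz":0.5,"turn":0}
    - {"jaw":1,"dx":0,"dy":0,"dz":1,"turn":0}
    - {"jaw":1,"dx":0,"dy":0,"dz":1.5,"turn":0}
    - {"jaw":1,"dx":0,"dy":0,"dz":1.5,"turn":0}

```text
time: 10.43
tool_pos: [0.5829, 0.2483, 0.149]
tool_rot: [0.0, 0.642, 0.767, 0.001]
contact_force: [-0.9, 0.3, 0.8]
gripper_width: 0.173
grasp_force: 62.5
```

>>> apply_moves:
  series:
    - {"jaw":0.7,"dx":0,"dy":0,"dz":0,"turn":0}
    - {"jaw":0.5,"dx":0,"dy":0,"dz":0,"turn":0}
    - {"jaw":0.5,"dx":0,"dy":0,"dz":0,"turn":0}
    - {"jaw":0.5,"dx":0,"dy":0,"dz":0,"turn":0}
    - {"jaw":0.5,"dx":0,"dy":0,"dz":0,"turn":0}

```text
time: 10.85
tool_pos: [0.5825, 0.2482, 0.148]
tool_rot: [0.0, 0.642, 0.767, 0.0]
contact_force: [-0.1, -0.2, 0.9]
gripper_width: 0.498
grasp_force: 0.0
```

>>> apply_moves:
  series:
    - {"jaw":0.5,"dx":0,"dy":0,"dz":-10,"turn":0}
    - {"jaw":0.5,"dx":0,"dy":0,"dz":-35,"turn":0}
    - {"jaw":0.5,"dx":0,"dy":0,"dz":-70,"turn":0}
    - {"jaw":0.5,"dx":0,"dy":0,"dz":-100,"turn":0}
    - {"jaw":0.5,"dx":0,"dy":0,"dz":-100,"turn":0}

```text
time: 11.27
tool_pos: [0.5858, 0.2492, 0.2577]
tool_rot: [0.004, 0.642, 0.767, 0.006]
contact_force: [0.4, -0.2, 1.1]
gripper_width: 0.498
grasp_force: 0.0
```

```bash
python3 -c "
from h import *
w=grab_frame('wrist');save(w,'w8.png');np.save('w8.npy',dict(mtx=w['mtx'],camera_from_world=w['camera_from_world']),allow_pickle=True)
to(.5818,.2482,.249,100.07)"
```

```text
t 11.3167 pos [0.5848 0.2489 0.2544] yaw 100.09 -> d [-0.2 -3.1  5.4] turn 0.0003 F [ 0.8 -0.5  0.1] w 0.5 tilt [0.0011 0.0103]
```

View pics/w8.png

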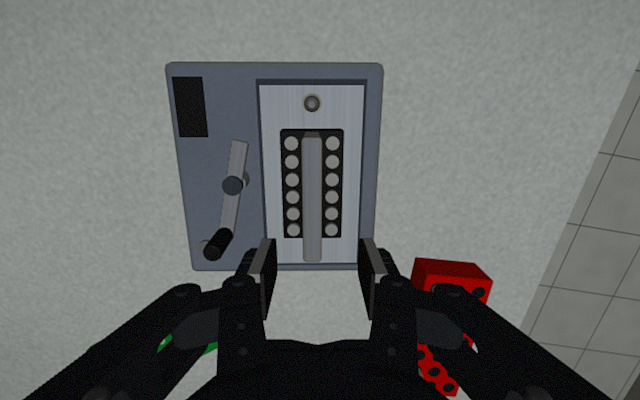

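The carrier sits flush on the platform with the pin in the round hole at (312,103). The clamp nose tip is at ~(238,143), the pivot at (233,185) and the knob top near (213,248). Next I measure the clamp angle.

```bash
python3 -c "
from h import *
f=np.load('w8.npy',allow_pickle=True).item()
im=cv2.imread('pics/w8.png')
y=np.radians(10.07);C=np.array([.5822,.2481]);ex=np.array([np.cos(y),np.sin(y)]);ey=np.array([-ex[1],ex[0]])
def mx(p): d=p[:2]-C;return np.round([d@ex*1e3,d@ey*1e3],1)
for n,u,z in (('nose',(239,142),.09),('pivot',(233,185),.095),('knobtop',(213,247),.135),('knobbase',(224,234),.09),('hole',(312,103),.08)): print(n,mx(atz(f,u,z)))
print('knob top px for th', [(t,proj(f,[*(C-.08*ex-.055*(np.cos(t)*ex+np.sin(t)*ey)),.135]).round(0).tolist()) for t in (1.3,1.4,1.5,1.6,1.7)])
# self calibration: seated pin
print('pins',proj(f,[[*(C+.078*ey),.092]]))
w=grab_frame('wrist');g=np.array(w['pixels']).astype(float).mean(2)
for o in spotter.outline_of(w,'clamp')[:2]: print(o['conf'],o['extent'])
m=((g<30)).astype(np.uint8);m[260:]=0;m[220:,245:]=0;m[:215]=0;ys,xs=np.nonzero(m[:, :240]);print(xs.min(),xs.max(),ys.min(),ys.max())
"
```

```text
nose [-69.9  42. ]
pivot [-77.7   0.3]
knobtop [-89.5 -47.7]
knobbase [-93.  -54.7]
hole [ 1.1 78.4]
knob top px for th [(1.3, [[208.0, 252.0]]), (1.4, [[214.0, 253.0]]), (1.5, [[220.0, 254.0]]), (1.6, [[226.0, 254.0]]), (1.7, [[232.0, 254.0]])]
pins [[310.82459745 103.20174576]]
0.86 [204.0, 139.9, 250.5, 259.9]
204 232 229 259
```

```bash
python3 -c "
from h import *
from scipy.optimize import least_squares
w=grab_frame('wrist');to(.5822,.2481,.249,100.07);save(w,'w9.png')
y=np.radians(10.07);C=np.array([.5822,.2481]);ex=np.array([np.cos(y),np.sin(y)]);ey=np.array([-ex[1],ex[0]])
g=cv2.GaussianBlur(np.array(w['pixels']),(3,3),0).astype(float).mean(2)
m=(g<30).astype(np.uint8);m[262:]=0;m[:215]=0;m[:,242:]=0;m[:,:190]=0
n,l,st,_=cv2.connectedComponentsWithStats(m);k=1+np.argmax(st[1:,4]);print(st[k]);x0,y0,ww,hh=st[k][:4]
obs=np.array([x0,y0,x0+ww-1,y0+hh-1],float)
a=np.linspace(0,2*np.pi,60);ring=np.c_[np.cos(a),np.sin(a)]*.009
def ext(p):
  q=C+p[0]*ex+p[1]*ey
  P=np.vstack([np.c_[q+ring,np.full(60,z)] for z in (.09,.135)]);u=proj(w,P);return np.r_[u.min(0),u.max(0)]
r=least_squares(lambda p:ext(p)-obs,[-.09,-.054]);print(r.x*1e3,r.fun,'radius from pivot',np.hypot(*(r.x-[-.08,0])),'th',np.arctan2(-r.x[1],-.08-r.x[0]))
print('pin pred',proj(w,[[*(C+.078*ey),.092]]));gg=g[90:115,300:325];ys,xs=np.nonzero(gg>95)
c=cv2.resize(np.array(w['pixels'])[120:265,180:330,::-1],None,fx=4,fy=4,interpolation=cv2.INTER_CUBIC);cv2.imwrite('pics/w9c.png',c)
"
```

```text
t 11.4667 pos [0.5819 0.248  0.2471] yaw 100.08 -> d [ 0.   0.3 -1.9] turn 0.0002 F [-0.1  1.  -0.5] w 0.498 tilt [-0.0001 -0.0012]
[206 231  30  31 574]
[-91.23901527 -53.0743831 ] [-1.95276913 -4.09416136  2.27756004  3.80657771] radius from pivot 0.0542513189334161 th 1.3621193585410083
pin pred [[316.70949248 102.31052834]]
```

```bash
cat >> h.py <<'E'
y0=np.radians(10.07);C=np.array([.5822,.2481]);ex=np.array([np.cos(y0),np.sin(y0)]);ey=np.array([-ex[1],ex[0]])
def knob(t,r=.055): return C-.08*ex-r*(np.cos(t)*ex+np.sin(t)*ey)
E
python3 -c "
from h import *
to(*knob(1.37),.12,100.07)"
```

```text
t 11.4667 pos [0.5819 0.248  0.2471] yaw 100.08 -> d [-53.8 -90.5 127.3] turn 0.0002 F [-0.1  1.  -0.5] w 0.498 tilt [-0.0001 -0.0012]
```

>>> apply_moves:
  series:
    - {"jaw":0.4,"dx":-18,"dy":-30,"dz":0,"turn":0}
    - {"jaw":0.4,"dx":-36,"dy":-60,"dz":10,"turn":0}
    - {"jaw":0.4,"dx":-50,"dy":-84,"dz":35,"turn":0}
    - {"jaw":0.4,"dx":-54,"dy":-90.5,"dz":60,"turn":0}
    - {"jaw":0.4,"dx":-54,"dy":-90.5,"dz":60,"turn":0}

```text
time: 11.88
tool_pos: [0.4971, 0.1772, 0.18]
tool_rot: [-0.004, 0.643, 0.766, -0.005]
contact_force: [-1.3, 0.8, -1.6]
gripper_width: 0.6
grasp_force: 0.0
```

>>> apply_moves:
  series:
    - {"jaw":0.4,"dx":0,"dy":0,"dz":0,"turn":0}
    - {"jaw":0.4,"dx":0,"dy":0,"dz":0,"turn":0}

```text
time: 12.05
tool_pos: [0.5034, 0.1795, 0.1884]
tool_rot: [0.0, 0.642, 0.767, 0.0]
contact_force: [0.9, 0.5, 0.2]
gripper_width: 0.596
grasp_force: 0.0
```

```bash
python3 -c "
from h import *
w=grab_frame('wrist');save(w,'w10.png');to(*knob(1.37),.12,100.07);print(proj(w,[*knob(1.37),.135]),proj(w,[*state()['tool_pos'][:2],.135]))"
```

```text
t 12.1 pos [0.5041 0.1797 0.1893] yaw 100.1 -> d [-0.3 -2.2 69.3] turn 0.0006 F [0.7 0.9 1. ] w 0.601 tilt [0.0002 0.0022]
[[315.17504096 226.92964417]] [[318.38683997 226.58757603]]
```

View pics/w10.png

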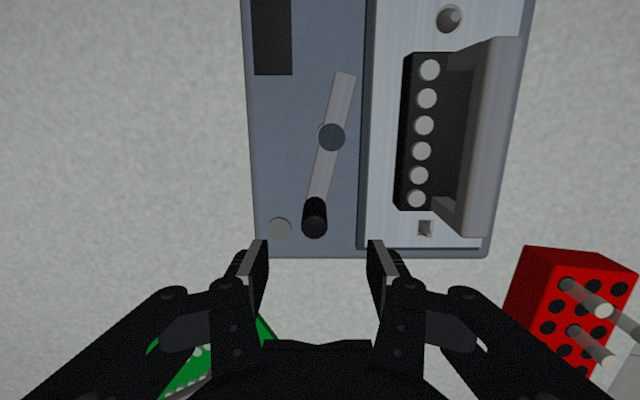

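The knob top is at (315,225) as predicted, and the thin pin shows in the slot at (425,228). I descend and grip.

>>> apply_moves:
  series:
    - {"jaw":0.4,"dx":0,"dy":-1.5,"dz":15,"turn":0}
    - {"jaw":0.4,"dx":0,"dy":-1.5,"dz":35,"turn":0}
    - {"jaw":0.4,"dx":0,"dy":-1.5,"dz":55,"turn":0}
    - {"jaw":0.4,"dx":0,"dy":-1.5,"dz":68,"turn":0}
    - {"jaw":0.4,"dx":0,"dy":-1.5,"dz":68,"turn":0}

```text
time: 12.52
tool_pos: [0.5003, 0.179, 0.1176]
tool_rot: [-0.001, 0.642, 0.767, -0.002]
contact_force: [0.2, -0.4, -0.5]
gripper_width: 0.601
grasp_force: 0.0
```

>>> apply_moves:
  series:
    - {"jaw":1,"dx":0,"dy":0,"dz":0,"turn":0}
    - {"jaw":1,"dx":0,"dy":0,"dz":0,"turn":0}
    - {"jaw":1,"dx":0,"dy":0,"dz":0,"turn":0}
    - {"jaw":1,"dx":0,"dy":0,"dz":0,"turn":0}
    - {"jaw":1,"dx":0,"dy":0,"dz":0,"turn":0}

```text
time: 12.93
tool_pos: [0.5025, 0.1791, 0.1218]
tool_rot: [0.001, 0.642, 0.767, 0.001]
contact_force: [-0.5, -1.1, 4.7]
gripper_width: 0.189
grasp_force: 58.6
```

```bash
python3 -c "
from h import *
to(*knob(1.37),.12,100.07);s=state();print(s['grasp_force'])
p=s['tool_pos'][:2]-(C-.08*ex);print('r',np.hypot(*p),'th',np.arctan2(-p@ey,-p@ex))
th=1.37;yaw=100.1
# per-call plan, 5 rows each, tool rotating with the clamp
for a,b in ((1.37,1.02),(1.02,.67),(.67,.32),(.32,-.03)):
  psi=np.radians(yaw-np.degrees(1.37-a));tx=np.array([np.cos(psi),np.sin(psi)]);ty=np.array([np.sin(psi),-np.cos(psi)])
  print([(round(float((knob(a+(b-a)*i/5)-knob(a))@tx*1e3),1),round(float((knob(a+(b-a)*i/5)-knob(a))@ty*1e3),1),round(-(b-a)*i/5,3)) for i in range(1,6)])
"
```

```text
t 12.9333 pos [0.5025 0.1791 0.1218] yaw 100.09 -> d [ 0.1 -0.4  1.8] turn 0.0003 F [-0.5 -1.1  4.7] w 0.189 tilt [0.0001 0.0032]
58.59937906265259
r 0.055002974500001904 th 1.377337771723059
[(0.9, -3.7, 0.07), (2.1, -7.4, 0.14), (3.5, -11.0, 0.21), (5.1, -14.5, 0.28), (7.0, -17.8, 0.35)]
[(0.9, -3.7, 0.07), (2.1, -7.4, 0.14), (3.5, -11.0, 0.21), (5.1, -14.5, 0.28), (7.0, -17.8, 0.35)]
[(0.9, -3.7, 0.07), (2.1, -7.4, 0.14), (3.5, -11.0, 0.21), (5.1, -14.5, 0.28), (7.0, -17.8, 0.35)]
[(0.9, -3.7, 0.07), (2.1, -7.4, 0.14), (3.5, -11.0, 0.21), (5.1, -14.5, 0.28), (7.0, -17.8, 0.35)]
```

>>> apply_moves:
  series:
    - {"jaw":1,"dx":0.9,"dy":-3.7,"dz":0,"turn":0.07}
    - {"jaw":1,"dx":2.1,"dy":-7.4,"dz":0,"turn":0.14}
    - {"jaw":1,"dx":3.5,"dy":-11,"dz":0,"turn":0.21}
    - {"jaw":1,"dx":5.1,"dy":-14.5,"dz":0,"turn":0.28}
    - {"jaw":1,"dx":7,"dy":-17.8,"dz":0,"turn":0.35}

```text
time: 13.35
tool_pos: [0.4838, 0.1829, 0.1218]
tool_rot: [0.001, 0.767, 0.642, 0.002]
contact_force: [1.0, -0.4, 4.4]
gripper_width: 0.192
grasp_force: 58.6
```

>>> apply_moves:
  series:
    - {"jaw":1,"dx":0.9,"dy":-3.7,"dz":0,"turn":0.07}
    - {"jaw":1,"dx":2.1,"dy":-7.4,"dz":0,"turn":0.14}
    - {"jaw":1,"dx":3.5,"dy":-11,"dz":0,"turn":0.21}
    - {"jaw":1,"dx":5.1,"dy":-14.5,"dz":0,"turn":0.28}
    - {"jaw":1,"dx":7,"dy":-17.8,"dz":0,"turn":0.35}

```text
time: 13.77
tool_pos: [0.4676, 0.193, 0.1218]
tool_rot: [0.001, 0.867, 0.498, 0.002]
contact_force: [1.2, -0.7, 4.0]
gripper_width: 0.192
grasp_force: 58.5
```

```bash
cat >> h.py <<'E'
def clamp(target):
    s=state();p=s['tool_pos'][:2]-(C-.08*ex);t=np.arctan2(-p@ey,-p@ex);print('r',np.hypot(*p),'th',t,'grasp',s['grasp_force'],s['contact_force'])
    to(*knob(target),.12,np.degrees(target)+21.6)
E
python3 -c "
from h import *
clamp(.67)"
```

```text
r 0.05455125735493372 th 0.6786978417667106 grasp 58.548733592033386 [ 1.22546765 -0.70381632  4.0312716 ]
t 13.7667 pos [0.4676 0.193  0.1218] yaw 59.77 -> d [-0.4 -0.6  1.8] turn -0.0037 F [ 1.2 -0.7  4. ] w 0.192 tilt [0.003  0.0034]
```

Tracking well. I continue to just short of home, then a small push past zero.

>>> apply_moves:
  series:
    - {"jaw":1,"dx":0.9,"dy":-3.7,"dz":0,"turn":0.07}
    - {"jaw":1,"dx":2.1,"dy":-7.4,"dz":0,"turn":0.14}
    - {"jaw":1,"dx":3.5,"dy":-11,"dz":0,"turn":0.21}
    - {"jaw":1,"dx":5.1,"dy":-14.5,"dz":0,"turn":0.28}
    - {"jaw":1,"dx":7,"dy":-17.8,"dz":0,"turn":0.35}

```text
time: 14.18
tool_pos: [0.4558, 0.2079, 0.1218]
tool_rot: [0.0, 0.941, 0.34, 0.002]
contact_force: [2.2, -0.9, 3.4]
gripper_width: 0.19
grasp_force: 58.5
```

>>> apply_moves:
  series:
    - {"jaw":1,"dx":0.9,"dy":-3.7,"dz":0,"turn":0.07}
    - {"jaw":1,"dx":2.1,"dy":-7.4,"dz":0,"turn":0.14}
    - {"jaw":1,"dx":3.5,"dy":-11,"dz":0,"turn":0.21}
    - {"jaw":1,"dx":5.1,"dy":-14.5,"dz":0,"turn":0.28}
    - {"jaw":1,"dx":6,"dy":-16.2,"dz":0,"turn":0.32}

```text
time: 14.6
tool_pos: [0.4502, 0.2243, 0.1218]
tool_rot: [0.0, 0.983, 0.186, 0.003]
contact_force: [3.7, -3.6, 4.1]
gripper_width: 0.196
grasp_force: 58.6
```

```bash
python3 -c "
from h import *
clamp(0)"
```

```text
r 0.05409421520919379 th 0.005866595985868321 grasp 58.614200949668884 [ 3.68586921 -3.59476197  4.07928982]
t 14.6 pos [0.4502 0.2243 0.1218] yaw 21.44 -> d [-0.8 -0.5  1.8] turn -0.0029 F [ 3.7 -3.6  4.1] w 0.196 tilt [0.005  0.0012]
```

>>> apply_moves:
  series:
    - {"jaw":1,"dx":0.2,"dy":-1,"dz":0,"turn":0.01}
    - {"jaw":1,"dx":0.4,"dy":-2,"dz":0,"turn":0.02}
    - {"jaw":1,"dx":0.6,"dy":-3,"dz":0,"turn":0.03}
    - {"jaw":1,"dx":0.6,"dy":-3,"dz":0,"turn":0.03}

```text
time: 14.93
tool_pos: [0.4502, 0.2246, 0.1218]
tool_rot: [0.003, 0.985, 0.173, 0.002]
contact_force: [3.9, -11.5, 6.5]
gripper_width: 0.19
grasp_force: 59.2
```

```bash
python3 -c "
from h import *
clamp(0)"
```

```text
r 0.054124350014657194 th 0.0013701222277214585 grasp 59.16620135307312 [  3.93781833 -11.47287991   6.46685903]
t 14.9333 pos [0.4502 0.2246 0.1218] yaw 19.98 -> d [-0.9 -0.2  1.8] turn -0.0283 F [  3.9 -11.5   6.5] w 0.19 tilt [0.0029 0.0074]
```

The clamp is against its stop (θ≈0, reaction 11 N). I release and retreat upward.

>>> apply_moves:
  series:
    - {"jaw":0.4,"dx":0,"dy":0,"dz":0,"turn":0}
    - {"jaw":0.4,"dx":0,"dy":0,"dz":0,"turn":0}
    - {"jaw":0.4,"dx":0,"dy":0,"dz":0,"turn":0}
    - {"jaw":0.4,"dx":0,"dy":0,"dz":0,"turn":0}
    - {"jaw":0.4,"dx":0,"dy":0,"dz":0,"turn":0}

```text
time: 15.35
tool_pos: [0.4475, 0.227, 0.1194]
tool_rot: [-0.0, 0.985, 0.173, -0.0]
contact_force: [-0.1, -0.6, 0.5]
gripper_width: 0.6
grasp_force: 0.0
```

>>> apply_moves:
  series:
    - {"jaw":0.4,"dx":0,"dy":0,"dz":-10,"turn":0}
    - {"jaw":0.4,"dx":0,"dy":0,"dz":-35,"turn":0}
    - {"jaw":0.4,"dx":0,"dy":0,"dz":-70,"turn":0}
    - {"jaw":0.4,"dx":0,"dy":0,"dz":-110,"turn":0}
    - {"jaw":0.4,"dx":0,"dy":0,"dz":-140,"turn":0}

```text
time: 15.77
tool_pos: [0.4482, 0.2272, 0.2637]
tool_rot: [-0.0, 0.985, 0.173, 0.001]
contact_force: [1.2, 0.4, 0.9]
gripper_width: 0.598
grasp_force: 0.0
```

>>> apply_moves:
  series:
    - {"jaw":0.4,"dx":0,"dy":0,"dz":0,"turn":0}
    - {"jaw":0.4,"dx":0,"dy":0,"dz":0,"turn":0}
    - {"jaw":0.4,"dx":0,"dy":0,"dz":0,"turn":0}

```text
time: 16.02
tool_pos: [0.4477, 0.2269, 0.2598]
tool_rot: [-0.0, 0.985, 0.173, -0.0]
contact_force: [0.9, -0.3, -1.2]
gripper_width: 0.601
grasp_force: 0.0
```

```bash
python3 -c "
from h import *
clamp(0)
for n in ('wrist','top','scene'):
  w=grab_frame(n);save(w,'end_'+n+'.png')
  for o in spotter.outline_of(w,'clamp')[:2]: print(n,round(o['conf'],2),np.round(o['extent']))
  for t in (0,.1,.2):
    nose=C-.08*ex+.045*(np.cos(t)*ex+np.sin(t)*ey);print(t,'knobtop',proj(w,[*knob(t),.135]).round(1),'nose',proj(w,[*nose,.09]).round(1))
"
```

```text
r 0.0562359922885115 th -0.04739295064520087 grasp 0.0 [ 0.90895269 -0.34546647 -1.22273501]
t 16.0167 pos [0.4477 0.2269 0.2598] yaw 19.88 -> d [  0.7   2.8 139.8] turn -0.03 F [ 0.9 -0.3 -1.2] w 0.601 tilt [-0.0001 -0.0001]
wrist 0.72 [312.  77. 350. 204.]
0 knobtop [[320.  194.3]] nose [[338.4  78.2]]
0.1 knobtop [[326.2 195.1]] nose [[333.6  77.6]]
0.2 knobtop [[332.5 195.2]] nose [[328.7  77.5]]
top 0.47 [257. 205. 261. 217.]
0 knobtop [[258.2 230.2]] nose [[256.4 205.3]]
0.1 knobtop [[259.6 229.9]] nose [[255.3 205.5]]
0.2 knobtop [[261.  229.5]] nose [[254.2 205.9]]
0 knobtop [[352.  164.5]] nose [[370.9 186.2]]
0.1 knobtop [[351.  165.1]] nose [[371.7 185.7]]
0.2 knobtop [[350.2 165.8]] nose [[372.4 185. ]]
```

```bash
python3 -c "
from plant import ticket
print(ticket.job_done())"
```

```text
the job is handed in; nothing more can be done
None
```

I seated the carrier flush on the mixer with the thick pin in the round hole and the thin pin in the slot, swung the clamp home to its stop (measured angle about 0 rad), let go, and handed the job in at about 16 s. I didn't view a final picture.

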